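After canning: hang up the jar opener and sort the caps

ROBOT

A 7-joint arm with a two-finger parallel gripper is mounted at the origin on the work surface. World frame = base frame: x ahead of the robot, y to its left, z up, the work surface at z = 0. Lengths are in m, angles in rad, forces in N, time in s.
With the tool pointing down it reaches from about 0.4 to 0.85 m from the base axis. Payload 10.4 kg.
Tool frame: the origin (TCP) lies on the mounting face of the last link; the fingertips stand r.tips_ahead ahead of it and the grasp point (between the pads) lies 164 mm ahead of it (r.tips_ahead is the distance from the TCP to the fingertips, in m); z points along the fingers, y is the line along which they close (so a half turn about z gives the same grasp; the last joint's range is limited). The gripper opens to 87 mm and grips with 3 to 60 N. Pads are 19 mm wide; open, the fingers measure 117 mm over their backs; the gripper's body (75 mm by 190 mm) begins 51 mm behind the grasp point.
Start: joints at [-1.278, 0.332, -0.065, 1.46, 0.022, 1.35, -0.088], TCP at [0.194, 0.594, 0.405] pointing down, gripper open.
Joint ranges: [-2.6, 2.6], [-0.5, 2.12], [-1.47, 1.34], [0.16, 2.42], [-1.27, 4.41], [0.06, 2.06], [-2.6, 2.6]. Speed limits (rad/s): [2.22, 2.22, 2.79, 2.79, 3.14, 3.14, 3.14].

INTERFACE

Orientations are given as a unit quaternion [x, y, z, w].
In Python, from bench import telemetry, imaging, job, r gives the robot as it stands.
- The arm moves only by the tool move_arm, never from a script. Its argument "steps" is a list of rows, each an object of numbers: "dx", "dy", "dz": the shift along the tool's x, y, z in cm; "spin": the turn about the tool's z in rad. In form: [{"dx": .., "dy": .., "dz": .., "spin": ..}, ...]. A call has 1 to 12 rows; each row shifts and turns the commanded pose from where the row before left it, along the tool's axes as they then stand; what a row does not reach is not made up. A row lasts 1/10 s, in which the tool goes at most 50 mm and 8.59 degrees, less where a joint would pass 70% of its speed; a pose out of reach is approached as far as the arm can. A call with a gripper value outside its range is refused whole. "claw" is the finger opening in cm, from 0 to 8.7, set as the call begins (left out, the last holds). The fingers move at their own pace and stop on an object; "squeeze" is the grip in N (left out, the last holds). Time passes only in rows, so rows that do not move let the fingers close. It gives the time, the measured TCP pose, the force, the opening and the grip force at its end, in the units of the state.
- telemetry.read_state(): the state, without advancing time (a new reading comes with each control period).
- imaging.camera(name): name is "scene" or "top" or "wrist"; returns a dict with "img" (384x512x3 uint8, red, green, blue), "camera_matrix" (3x3 intrinsics, pixels), "D" ([k1, k2, p1, p2, k3] as OpenCV has them; the pictures are not rectified), "R" (3x3) and "t" (3): a world point X has camera coordinates R X + t. Camera axes: x right, y down, z forward; pixel columns grow to the right and rows downward; lengths in m; the calibration is good to about 2 mm. A picture is of the moment at which its call begins. There is no depth.
- job.close_job(): hands the job in; it is judged then, once.
The state is a dict: "time": time; "joint_positions": joint angles; "joint_vel": joint speeds; "joint_torque": joint torques, N m; "ee_pos": TCP position; "eef_rot": TCP orientation; "ft_force": force on the tool from outside, world axes, zero at the start; "torque": the same for the moment, N m; "width": finger opening in m; "grip_force": force on a finger pad.
Only numpy, scipy, OpenCV 4.12 (cv2) and the standard library are available. Lean on these libraries where they do the work, as an engineer would, in place of code of your own. Each camera call takes 0.05 s, during which the arm holds its last target. There are 200 camera calls.

TASK

Tidy up after canning. Take the blue jar opener off the drying bar, hook it over the long rail at the white mark and slide it along the rail, without lifting it off, to the blue mark, and leave it hanging there, centred on the mark to within a centimetre. Put every red cap that is out into the red tray and every yellow cap into the yellow tray, and leave the bowl, funnel, spice jar and salt shaker where they are.

Things in the scene. Friction and masses are not known exactly. Their poses are not given: they have to be found in the camera images.
- opener: blue jar opener with a hook, rigid, 140 g; seen along y an upside-down U, 26 mm wide inside. Origin: below its middle; z up, y along the bar it hangs on. Front leg: blue plate with black disc, 6 mm thick at x = -16 mm, z 0 to 122 mm, 60 mm wide (40 mm above z = 70). Rear steel lip: 6 mm thick at x = +16 mm, z 85 to 119 mm, 40 mm wide. Starts hung on the drying bar, plate towards the robot
- opener_grip (a point): centre of the grip block on top of the opener's roof: 16 mm in x, 24 mm in y, 36 mm tall (z 122 to 158 mm over the opener's origin; this point at 140 mm); axes as the opener's
- opener_seat (a point): point under the opener's V-shaped, self-centring roof (107 mm above its origin) that lies on a bar's axis when it hangs there. It goes over a bar from straight above, or from the plate's side at a height where the lip clears: this point more than 28 mm above the bar's axis, the plate always on its own side of the bar
- dry_bar: low drying stand, fixed: white base 80 x 160 x 10 mm, short steel bar 12 mm thick and 140 mm long along its y, posts at y = +-64 mm. Origin: centre of the underside
- dry_bar_mid (a point): middle of the drying bar's axis, 130 mm above the table
- rail: utensil rail, fixed: pine base board 70 x 460 x 12 mm, steel bar 12 mm thick and 420 mm long along its y axis, 170 mm above the table, on posts at y = +-204 mm. Origin: centre of the underside; x points away from the robot
- rail_mid (a point): middle of the rail bar's axis, 170 mm above the table; axes as the rail's, y along the bar
- mark_white_pt (a point): centre, on the bar axis, of the white painted mark: a white band 24 mm wide round the bar with a white stripe on the base board below. This is where the opener is hooked on. It may be towards either end; axes as the rail's
- mark_blue_pt (a point): centre, on the bar axis, of the blue painted mark: a blue band 24 mm wide round the bar with a blue stripe on the base board below, 170 to 230 mm along the bar from the white one; axes as the rail's
- tray_red: red enamel tray, fixed, open on top, 150 x 150 mm outside, 40 mm high, walls and floor 4 to 5 mm. Origin: centre of the underside
- tray_yellow: yellow enamel tray, fixed, same shape as the red one. Origin: centre of the underside
- cap_red1: red metal screw cap of a small jar, a disc 44 mm in diameter and 18 mm tall, about 20 g, lying on the table; origin at the centre of its underside as it lies. May be absent in a run
- cap_red2: red metal screw cap of a small jar, a disc 44 mm in diameter and 18 mm tall, about 20 g, lying on the table; origin at the centre of its underside as it lies. May be absent in a run
- cap_red3: red metal screw cap of a small jar, a disc 44 mm in diameter and 18 mm tall, about 20 g, lying on the table; origin at the centre of its underside as it lies. May be absent in a run
- cap_yellow1: yellow metal screw cap of a small jar, a disc 44 mm in diameter and 18 mm tall, about 20 g, lying on the table; origin at the centre of its underside as it lies. May be absent in a run
- cap_yellow2: yellow metal screw cap of a small jar, a disc 44 mm in diameter and 18 mm tall, about 20 g, lying on the table; origin at the centre of its underside as it lies. May be absent in a run
- cap_yellow3: yellow metal screw cap of a small jar, a disc 44 mm in diameter and 18 mm tall, about 20 g, lying on the table; origin at the centre of its underside as it lies. May be absent in a run
- bowl: bystander: white ceramic bowl, 90 mm across, 45 mm high; origin under its centre
- funnel: bystander: stainless funnel standing mouth down, 80 mm across, 85 mm high; origin under its centre
- spice_jar: bystander: small amber glass jar, 44 mm across, 55 mm high; origin under its centre
- shaker: bystander: white salt shaker with a steel top, 40 mm across, 55 mm high; origin under its centre
Not all that is in view belongs to the job. What is shaped like the cap_yellow3 but green or turquoise is not meant.

How it is judged:
By the outcome, as a careful person would: the job done as asked, in the order asked, and still so for the second after the job is handed in, with the robot touching nothing.
Of cap_red1, cap_red2, cap_red3, cap_yellow1, cap_yellow2, cap_yellow3 only 4 to 6 are there at a start; the rules pass over those that are not, and their reading is None.
At some moment in a run one of cap_red1, cap_red2, cap_red3, cap_yellow1, cap_yellow2, cap_yellow3 may be knocked a few centimetres aside while the robot is not near it.
It also fails if it takes over 210 s, if anything falls off the work surface, if the arm or the gripper's body presses on something with over 40 N, if the wrist force passes 120 N, or if a joint passes its speed limit or range.

## Working session

There is one attempt and no reset: what is moved stays moved. The work goes in short steps, Python scripts to look and compute and a tool call to move; the robot and the scene stay as the last step left them, time stands still between calls to the robot, and variables do not carry over. Pictures are saved under pics/ and viewed, at most 14 in all, crops included, and the job is handed in when it is done.

Besides the shell and the picture viewer there is one more tool, called after ">>>" in YAML: its name, and indented under it one key for each argument. move_arm: Moves the arm, as the interface text tells. Its arguments: {"type":"object","properties":{"steps":{"type":"array","items":{"type":"object","properties":{"dx":{"type":"number"},"dy":{"type":"number"},"dz":{"type":"number"},"spin":{"type":"number"}}}},"claw":{"type":"number"},"squeeze":{"type":"number"}},"required":["steps"]}

```bash
mkdir -p pics; ls; python3 - <<'E'
from bench import telemetry, imaging, job, r
import cv2,numpy as np,pickle
print(telemetry.read_state()); print(r.tips_ahead)
for n in ["scene","top"]:
    c=imaging.camera(n); pickle.dump(c,open(f"{n}0.pkl","wb"))
    print(n,c["camera_matrix"],c["D"],c["R"],c["t"])
    cv2.imwrite(f"pics/{n}0.png",cv2.resize(c["img"][:,:,::-1],(800,600),interpolation=cv2.INTER_CUBIC))
E
```

```text
pics
{'time': 0.0, 'joint_positions': array([-1.2776177 ,  0.33285878, -0.0646902 ,  1.46092426,  0.02158215,
        1.34989569, -0.08850159]), 'joint_vel': array([ 0.00063367,  0.00026316, -0.00046403, -0.00025298, -0.00051158,
       -0.0002072 ,  0.00166427]), 'joint_torque': array([-2.33155624e-04, -6.23278069e+01,  2.44907301e-02, -3.89888978e+01,
       -6.13534916e-02,  4.00989444e-02,  1.53819396e-04]), 'ee_pos': array([0.19405523, 0.59397859, 0.40397005]), 'eef_rot': array([ 1.57231196e-01,  9.87561576e-01, -6.90575723e-04, -8.46148745e-05]), 'ft_force': array([-1.01591497,  0.49825071,  0.16626367]), 'torque': array([-0.00484384, -0.01317621, -0.03456425]), 'grip_force': 0.0, 'width': 0.0871525211401867}
0.1822
scene [[439.60521362   0.         266.99835443]
 [  0.         439.60521362 193.03746991]
 [  0.           0.           1.        ]] [0.04004847 0.         0.         0.         0.        ] [[-0.2271163   0.97382248 -0.00937882]
 [ 0.75339888  0.16959008 -0.63531829]
 [-0.61709668 -0.15135714 -0.77219344]] [ 0.12125492 -0.3145495   1.81869003]
top [[420.74996266   0.         256.31157018]
 [  0.         420.74996266 190.34378744]
 [  0.           0.           1.        ]] [0.04534408 0.         0.         0.         0.        ] [[-2.07606818e-02 -9.99783445e-01 -1.43442523e-03]
 [-9.95506809e-01  2.08044122e-02 -9.23762388e-02]
 [ 9.23860767e-02 -4.89813625e-04 -9.95723141e-01]] [-0.00205935  0.56624635  1.11044851]
```

View pics/top0.png

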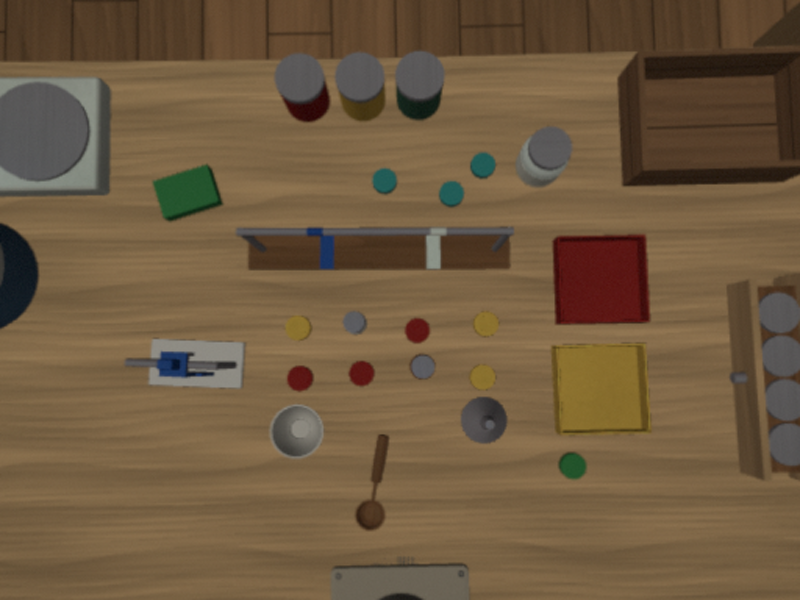

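View pics/scene0.png

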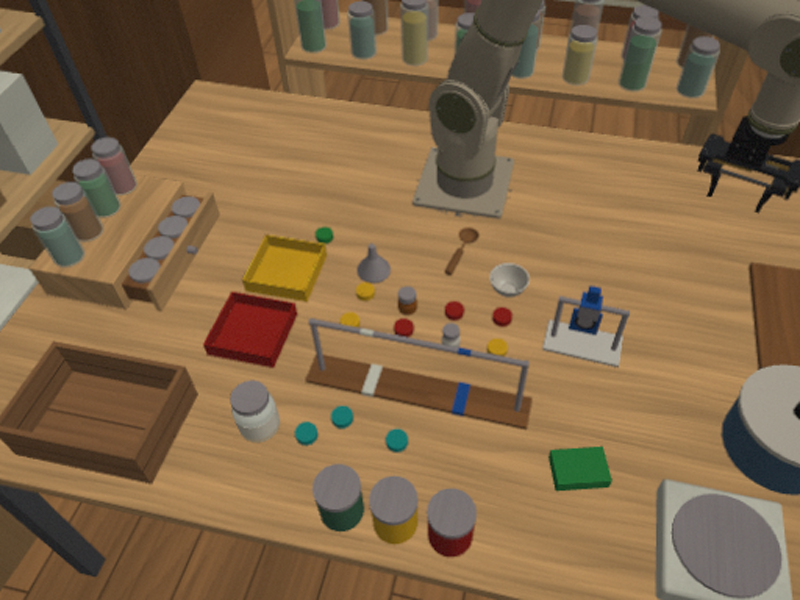

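The top view shows three red caps at (417,330), (300,378) and (361,373), and three yellow at (298,328), (486,323) and (483,377). The white mark is at (439,232), blue at (315,232), and the opener is on the dry bar near (173,364).

```bash
cat > h.py <<'E'
import numpy as np,cv2,pickle
from scipy.spatial.transform import Rotation as Rn
def ray(c,uv):
    p=cv2.undistortPoints(np.array([[uv]],float),c["camera_matrix"],np.array(c["D"]))[0,0]
    R,t=np.array(c["R"]),np.array(c["t"]); return -R.T@t, R.T@np.r_[p,1]
def w(c,uv,z):
    o,d=ray(c,uv); return (o+d*(z-o[2])/d[2])
def pix(c,X): return cv2.projectPoints(np.array([X],float),cv2.Rodrigues(np.array(c["R"]))[0],np.array(c["t"]),c["camera_matrix"],np.array(c["D"]))[0].reshape(-1,2)
def caps(c,z=0.018):
    hsv=cv2.cvtColor(c["img"],cv2.COLOR_RGB2HSV)
    out=[]
    for n,m in (("red",((hsv[...,0]<6)|(hsv[...,0]>172))&(hsv[...,1]>170)&(hsv[...,2]>70)),("yel",(hsv[...,0]>19)&(hsv[...,0]<32)&(hsv[...,1]>150)&(hsv[...,2]>90))):
        _,_,s,ce=cv2.connectedComponentsWithStats(m.astype(np.uint8))
        for a,b in zip(s[1:],ce[1:]):
            if a[4]>60: out.append((n,a[4],b.round(1),w(c,b,z).round(4)))
    return out
E
python3 - <<'E'
from h import *
c=pickle.load(open("top0.pkl","rb"))
for o in caps(c): print(*o)
s=512/800
q=lambda u,v,z:w(c,((u+.5)*s-.5,(v+.5)*s-.5),z).round(4)
for n,u,v,z in [("barL",238,232,.17),("barR",513,230,.17),("blue",315,232,.17),("white",439,232,.17),("bBL",249,269,.012),("bBR",510,268,.012),("blueb",327,268,.012),("whiteb",434,267,.012),("dryL",125,362,.13),("dryR",236,365,.13),("db1",152,339,.01),("db2",245,342,.01),("db3",148,386,.01),("db4",242,388,.01),
("bowl",298,430,.01),("jar",354,322,.055),("jar2",423,367,.055),("fun",489,424,.085)]: print(n,q(u,v,z))
im=c["img"][:,:,::-1]
a=cv2.resize(im[205:255,70:170],(800,400),interpolation=cv2.INTER_CUBIC)
b=cv2.resize(im[140:176,148:332],(800,157),interpolation=cv2.INTER_CUBIC)
cv2.imwrite("pics/crop1.png",np.vstack([a,b]))
E
```

```text
red 2679 [383.1 180. ] [ 0.5879 -0.3586  0.018 ]
red 169 [266.6 210.9] [ 0.5103 -0.0405  0.018 ]
red 175 [230.9 238.5] [0.438  0.0571 0.018 ]
red 185 [191.5 241.8] [0.4317 0.1632 0.018 ]
yel 197 [310.5 206.9] [ 0.5187 -0.1598  0.018 ]
yel 194 [190.4 209.3] [0.519  0.1657 0.018 ]
yel 3383 [384.3 248.2] [ 0.4045 -0.3525  0.018 ]
yel 198 [308.4 240.9] [ 0.4275 -0.151   0.018 ]
barL [0.6581 0.2313 0.17  ]
barR [ 0.6525 -0.1866  0.17  ]
blue [0.6558 0.1146 0.17  ]
white [ 0.6519 -0.0741  0.17  ]
bBL [0.6235 0.2512 0.012 ]
bBR [ 0.6157 -0.2066  0.012 ]
blueb [0.6225 0.1146 0.012 ]
whiteb [ 0.6204 -0.0734  0.012 ]
dryL [0.4656 0.4141 0.13  ]
dryR [0.457  0.2439 0.13  ]
db1 [0.5047 0.4187 0.01  ]
db2 [0.4959 0.2585 0.01  ]
db3 [0.4241 0.4241 0.01  ]
db4 [0.4168 0.2634 0.01  ]
bowl [0.3432 0.1673 0.01  ]
jar [0.5241 0.0655 0.055 ]
jar2 [ 0.4466 -0.0485  0.055 ]
fun [ 0.354  -0.1513  0.085 ]
```

View pics/crop1.png

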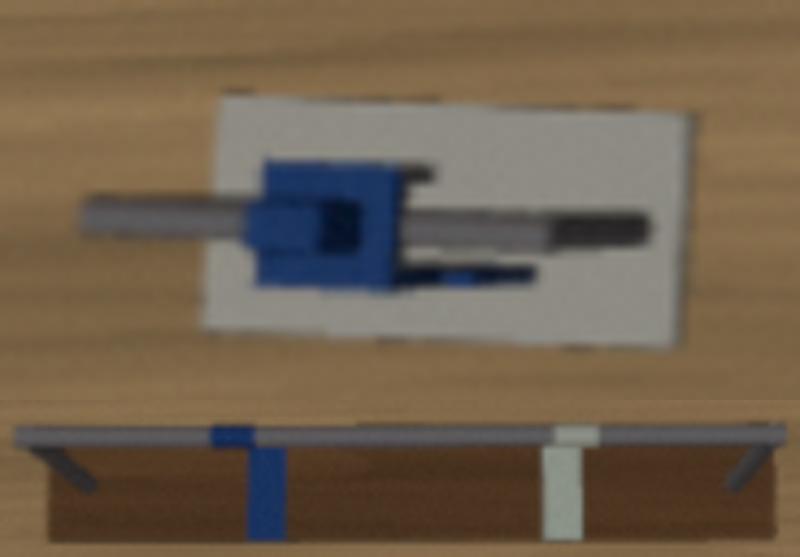

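The crop shows the grip's top centre at crop pixel (283,227), the roof centre at (330,224), the blue band at (232,436) and the white band at (577,436).

```bash
python3 - <<'E'
from h import *
c=pickle.load(open("top0.pkl","rb"))
A=lambda x,y,z:w(c,(70+(x+.5)/8-.5,205+(y+.5)/8-.5),z).round(4)
B=lambda x,y,z:w(c,(148+(x+.5)/4.348-.5,140+(y-400+.5)/4.36-.5),z).round(4)
print("griptop",A(283,226,.181),"roof",A(331,224,.145),"barends",A(80,216,.13),A(553,232,.13))
print("blue",B(232.5,436,.17),B(267,540,.012),"white",B(577,436,.17),B(563,540,.012),"ends",B(15,436,.17),B(785,434,.17))
s=512/800
for t in [(554,236),(646,235),(555,323),(650,322),(552,345),(646,343),(556,434),(650,432)]: print(t,w(c,((t[0]+.5)*s-.5,(t[1]+.5)*s-.5),.04).round(4))
# scene cross-check
d=pickle.load(open("scene0.pkl","rb"))
for p in [(464.5,351.5,.17),(366,332,.17),(594,290,.181)]: print(p,w(d,((p[0]+.5)*s-.5,(p[1]+.5)*s-.5),p[2]).round(4))
E
```

```text
griptop [0.461  0.3359 0.181 ] roof [0.4613 0.3347 0.145 ] barends [0.4655 0.4147 0.13  ] [0.4573 0.2732 0.13  ]
blue [0.6569 0.1154 0.17  ] [0.6214 0.1149 0.012 ] white [ 0.653 -0.073  0.17 ] [ 0.6175 -0.072   0.012 ] ends [0.6592 0.2339 0.17  ] [ 0.6516 -0.1866  0.17  ]
(554, 236) [ 0.6657 -0.2792  0.04  ]
(646, 235) [ 0.6637 -0.4355  0.04  ]
(555, 323) [ 0.5162 -0.2746  0.04  ]
(650, 322) [ 0.5147 -0.4341  0.04  ]
(552, 345) [ 0.4791 -0.2679  0.04  ]
(646, 343) [ 0.4795 -0.4255  0.04  ]
(556, 434) [ 0.3311 -0.268   0.04  ]
(650, 432) [ 0.3321 -0.4233  0.04  ]
(464.5, 351.5, 0.17) [0.6553 0.1189 0.17  ]
(366, 332, 0.17) [ 0.6521 -0.0705  0.17  ]
(594, 290, 0.181) [0.4632 0.3385 0.181 ]
```

```bash
cat >> h.py <<'E'
def go(x,y,z,yaw=None):
    from bench import telemetry
    s=telemetry.read_state(); R=Rn.from_quat(s["eef_rot"]).as_matrix()
    cy=np.arctan2(-R[0,1],R[1,1]); yaw=cy if yaw is None else yaw
    ty=np.array([-np.sin(yaw),np.cos(yaw)]); tx=np.array([-ty[1],ty[0]])
    D=np.array([x,y,z])-s["ee_pos"]
    print("spin first %.3f"%(cy-yaw),"then cm dx %.2f dy %.2f dz %.2f"%tuple(100*np.array([D[:2]@tx,D[:2]@ty,-D[2]])),"tilt",R[:,2].round(4),"t",s["time"])
E
python3 -c "
from h import *; go(.462,.337,.39,-.055)"
```

```text
spin first -0.261 then cm dx -28.17 dy -24.19 dz 1.41 tilt [-3.0e-04 -1.2e-03 -1.0e+00] t 0.1
```

>>> move_arm:
  steps:
    - {"spin":-0.13}
    - {"spin":-0.13}
    - {"dx":-3.13,"dy":-2.69,"dz":0.15}
    - {"dx":-3.13,"dy":-2.69,"dz":0.15}
    - {"dx":-3.13,"dy":-2.69,"dz":0.15}
    - {"dx":-3.13,"dy":-2.69,"dz":0.15}
    - {"dx":-3.13,"dy":-2.69,"dz":0.15}
    - {"dx":-3.13,"dy":-2.69,"dz":0.15}
    - {"dx":-3.13,"dy":-2.69,"dz":0.15}
    - {"dx":-3.13,"dy":-2.69,"dz":0.15}
    - {"dx":-3.13,"dy":-2.69,"dz":0.15}
    - {}
  claw: 6.0

```text
$.steps[0]: bad value
```

```bash
python3 - <<'E'
from h import *
from bench import imaging
go(.462,.337,.332,-.055)
c=imaging.camera("wrist"); pickle.dump(c,open("w1.pkl","wb"))
cv2.imwrite("pics/w1.png",cv2.resize(c["img"][:,:,::-1],(800,600),interpolation=cv2.INTER_CUBIC))
P=pix(c,[[.462,.337,.181],[.462,.337,.145],[.4622,.344,.13]]); print(P*800/512)
E
```

```text
spin first -0.261 then cm dx -28.17 dy -24.19 dz 7.21 tilt [-3.0e-04 -1.2e-03 -1.0e+00] t 0.1
[[154.57753803 802.12979293]
 [177.48135596 742.09002835]
 [194.144739   718.57052331]]
```

View pics/w1.png

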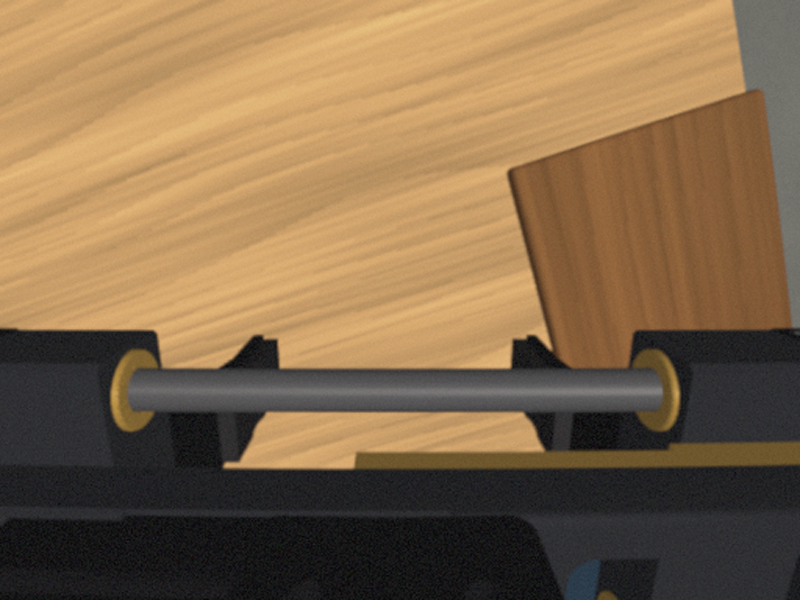

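The move was refused because rows need all four fields, so this wrist view still shows the start pose, with the fingers near (250,400) and (540,400). I'm resending the move with full rows.

>>> move_arm:
  steps:
    - {"dx":0,"dy":0,"dz":0,"spin":-0.13}
    - {"dx":0,"dy":0,"dz":0,"spin":-0.13}
    - {"dx":-3.13,"dy":-2.69,"dz":0.15,"spin":0}
    - {"dx":-3.13,"dy":-2.69,"dz":0.15,"spin":0}
    - {"dx":-3.13,"dy":-2.69,"dz":0.15,"spin":0}
    - {"dx":-3.13,"dy":-2.69,"dz":0.15,"spin":0}
    - {"dx":-3.13,"dy":-2.69,"dz":0.15,"spin":0}
    - {"dx":-3.13,"dy":-2.69,"dz":0.15,"spin":0}
    - {"dx":-3.13,"dy":-2.69,"dz":0.15,"spin":0}
    - {"dx":-3.13,"dy":-2.69,"dz":0.15,"spin":0}
    - {"dx":-3.13,"dy":-2.69,"dz":0.15,"spin":0}
    - {"dx":0,"dy":0,"dz":0,"spin":0}
  claw: 6.0

```text
time: 1.35
ee_pos: [0.466, 0.3313, 0.3909]
eef_rot: [0.032, 0.999, -0.001, 0.001]
ft_force: [0.8, -0.1, -0.0]
width: 0.0599
grip_force: 0.0
```

```bash
python3 - <<'E'
from h import *
from bench import imaging
go(.462,.337,.332,-.055)
c=imaging.camera("wrist"); pickle.dump(c,open("w1.pkl","wb"))
cv2.imwrite("pics/w2.png",cv2.resize(c["img"][:,:,::-1],(800,600),interpolation=cv2.INTER_CUBIC))
P=pix(c,[[.462,.337,.181],[.462,.337,.145],[.4622,.344,.13]]); print(P*800/512)
E
```

```text
spin first -0.010 then cm dx 0.43 dy 0.55 dz 5.89 tilt [ 0.0014 -0.0025 -1.    ] t 1.35
[[407.56021847 327.72232192]
 [405.79765733 305.49040705]
 [418.24450741 297.61333967]]
```

View pics/w2.png

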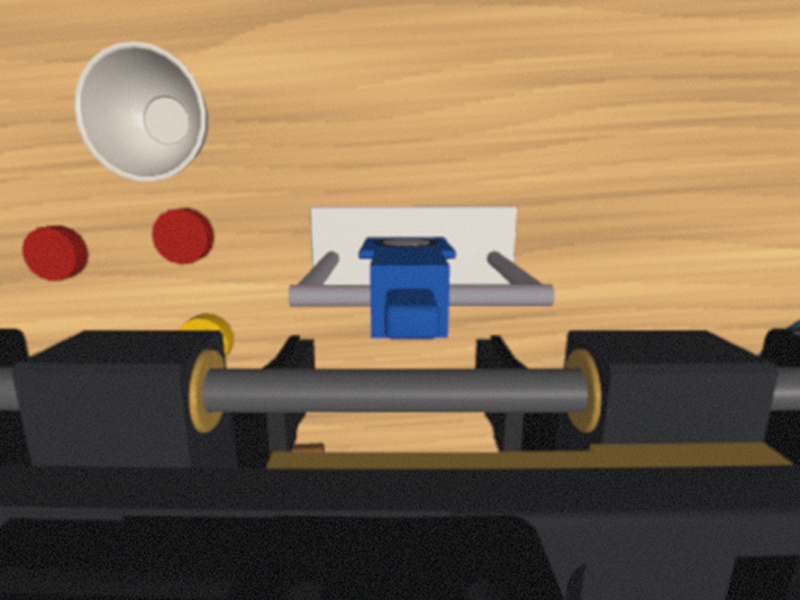

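The wrist view shows the opener's grip at about (411,320), against the predicted (408,328), so the estimate is good to a few millimetres.

>>> move_arm:
  steps:
    - {"dx":0.43,"dy":0.5,"dz":0,"spin":-0.01}
    - {"dx":0,"dy":0,"dz":0,"spin":0}
    - {"dx":0,"dy":0,"dz":2,"spin":0}
    - {"dx":0,"dy":0,"dz":2,"spin":0}
    - {"dx":0,"dy":0,"dz":1.9,"spin":0}
    - {"dx":0,"dy":0,"dz":0,"spin":0}
    - {"dx":0,"dy":0,"dz":0,"spin":0}

```text
time: 2.1
ee_pos: [0.4572, 0.3428, 0.3327]
eef_rot: [0.022, 1.0, 0.0, -0.0]
ft_force: [0.9, -0.4, 0.5]
width: 0.0597
grip_force: 0.0
```

>>> move_arm:
  steps:
    - {"dx":0,"dy":0,"dz":0,"spin":0}
    - {"dx":0,"dy":0,"dz":0,"spin":0}
    - {"dx":0,"dy":0,"dz":0,"spin":0}
    - {"dx":0,"dy":0,"dz":0,"spin":0}
    - {"dx":0,"dy":0,"dz":0,"spin":0}
    - {"dx":0,"dy":0,"dz":0,"spin":0}
    - {"dx":0,"dy":0,"dz":0,"spin":0}
    - {"dx":0,"dy":0,"dz":0,"spin":0}
  claw: 0
  squeeze: 25

```text
time: 2.9
ee_pos: [0.4581, 0.3416, 0.3325]
eef_rot: [0.023, 1.0, -0.0, 0.0]
ft_force: [-0.7, -3.3, 4.3]
width: 0.0237
grip_force: 25.0
```

```bash
python3 - <<'E'
from h import *
go(.462,.337,.432)
go(.53,-.072,.432,-.018)
E
```

```text
spin first 0.000 then cm dx -0.41 dy -0.44 dz -9.95 tilt [ 3.e-04 -2.e-04 -1.e+00] t 2.9
spin first -0.028 then cm dx -7.94 dy -41.22 dz -9.95 tilt [ 3.e-04 -2.e-04 -1.e+00] t 2.9
```

>>> move_arm:
  steps:
    - {"dx":0,"dy":0,"dz":-1.5,"spin":0}
    - {"dx":0,"dy":0,"dz":-2.5,"spin":0}
    - {"dx":0,"dy":0,"dz":-3,"spin":0}
    - {"dx":0,"dy":0,"dz":-3,"spin":-0.028}
    - {"dx":-0.5,"dy":-2,"dz":0,"spin":0}
    - {"dx":-1,"dy":-4,"dz":0,"spin":0}
    - {"dx":-1,"dy":-4,"dz":0,"spin":0}
    - {"dx":-1,"dy":-4,"dz":0,"spin":0}
    - {"dx":-1,"dy":-4,"dz":0,"spin":0}
    - {"dx":-1,"dy":-4,"dz":0,"spin":0}
    - {"dx":-1,"dy":-4,"dz":0,"spin":0}
    - {"dx":-1,"dy":-4,"dz":0,"spin":0}

```text
time: 4.1
ee_pos: [0.5275, 0.0394, 0.4332]
eef_rot: [0.009, 1.0, 0.001, 0.0]
ft_force: [0.9, -0.5, -1.0]
width: 0.0243
grip_force: 25.0
```

>>> move_arm:
  steps:
    - {"dx":0,"dy":-4,"dz":0,"spin":0}
    - {"dx":0,"dy":-4,"dz":0,"spin":0}
    - {"dx":0,"dy":-3,"dz":0,"spin":0}
    - {"dx":0,"dy":0,"dz":0,"spin":0}
    - {"dx":0,"dy":0,"dz":0,"spin":0}
    - {"dx":0,"dy":0,"dz":0,"spin":0}

```text
time: 4.7
ee_pos: [0.5257, -0.068, 0.4326]
eef_rot: [0.008, 1.0, 0.0, 0.0]
ft_force: [-0.1, 0.0, -1.7]
width: 0.0236
grip_force: 25.0
```

```bash
python3 - <<'E'
from h import *
from bench import imaging
go(.6495,-.072,.432,-.018)
for n in ["scene","wrist"]:
    c=imaging.camera(n); pickle.dump(c,open(n+"3.pkl","wb"))
    cv2.imwrite(f"pics/{n}3.png",cv2.resize(c["img"][:,:,::-1],(800,600),interpolation=cv2.INTER_CUBIC))
E
```

```text
spin first 0.002 then cm dx -12.38 dy -0.18 dz 0.06 tilt [ 3.e-04  8.e-04 -1.e+00] t 4.7
```

View pics/wrist3.png

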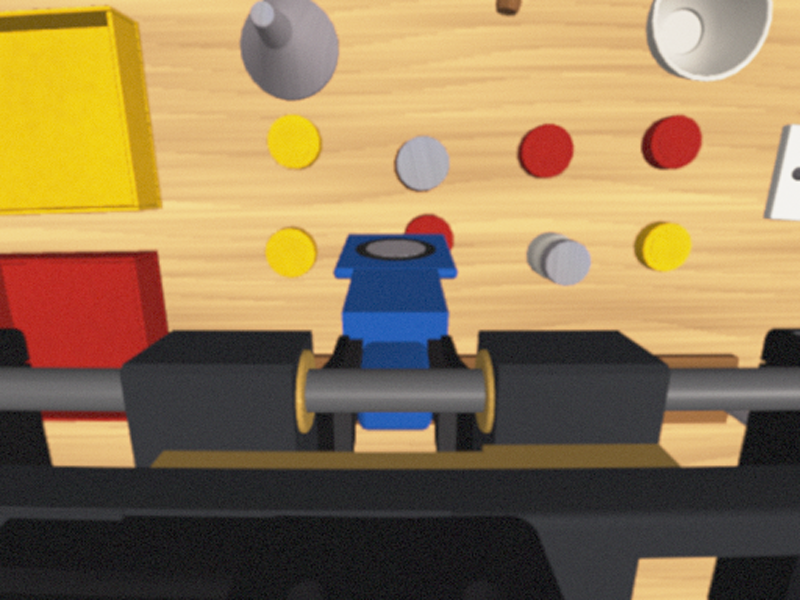

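The wrist view shows the opener held level at (395,330), with the caps and bystanders in place.

>>> move_arm:
  steps:
    - {"dx":-2.4,"dy":-0.1,"dz":0,"spin":0}
    - {"dx":-3,"dy":-0.1,"dz":0,"spin":0}
    - {"dx":-3,"dy":0,"dz":0,"spin":0}
    - {"dx":-2.5,"dy":0,"dz":0,"spin":0}
    - {"dx":-1.5,"dy":0,"dz":0,"spin":0}
    - {"dx":0,"dy":0,"dz":0,"spin":0}
    - {"dx":0,"dy":0,"dz":0,"spin":0}
    - {"dx":0,"dy":0,"dz":0,"spin":0}

```text
time: 5.6
ee_pos: [0.6489, -0.0734, 0.4324]
eef_rot: [0.009, 1.0, 0.0, -0.0]
ft_force: [0.0, -0.9, -1.3]
width: 0.0237
grip_force: 25.0
```

```bash
python3 - <<'E'
from h import *
from bench import imaging
go(.6495,-.072,.3725,-.018)
t=imaging.camera("top")["img"][:,:,::-1]; s=imaging.camera("scene")["img"][:,:,::-1]
a=cv2.resize(t[110:200,220:340],(800,600),interpolation=cv2.INTER_CUBIC)
b=cv2.resize(s[170:260,180:300],(800,600),interpolation=cv2.INTER_CUBIC)
cv2.imwrite("pics/c4.png",cv2.resize(np.hstack([a,b]),(800,300)))
E
```

```text
spin first 0.000 then cm dx -0.06 dy 0.14 dz 5.99 tilt [-0.e+00  4.e-04 -1.e+00] t 5.6
```

View pics/c4.png

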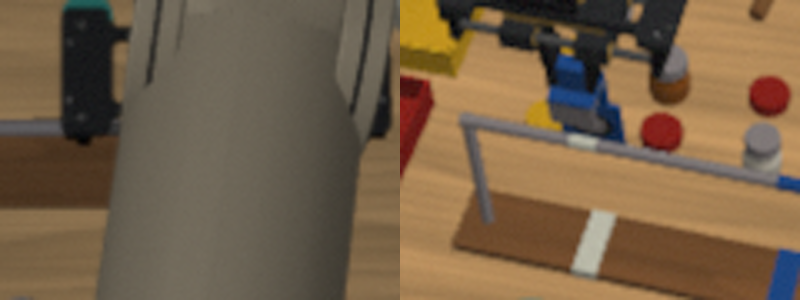

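The scene crop shows the opener's lip at (575,108), above and in line with the white band at (583,142). Lowering it now.

>>> move_arm:
  steps:
    - {"dx":0,"dy":0.1,"dz":1.5,"spin":0}
    - {"dx":0,"dy":0,"dz":1.5,"spin":0}
    - {"dx":0,"dy":0,"dz":1.2,"spin":0}
    - {"dx":0,"dy":0,"dz":0.8,"spin":0}
    - {"dx":0,"dy":0,"dz":0.5,"spin":0}
    - {"dx":0,"dy":0,"dz":0.3,"spin":0}
    - {"dx":0,"dy":0,"dz":0.1,"spin":0}
    - {"dx":0,"dy":0,"dz":0,"spin":0}
    - {"dx":0,"dy":0,"dz":0,"spin":0}
    - {"dx":0,"dy":0,"dz":0,"spin":0}

```text
time: 6.7
ee_pos: [0.6501, -0.0727, 0.375]
eef_rot: [0.009, 1.0, 0.0, 0.002]
ft_force: [1.2, 0.9, 7.8]
width: 0.0237
grip_force: 25.0
```

Seated with about 9 N. I'll ease the press slightly and slide along the bar.

>>> move_arm:
  steps:
    - {"dx":0,"dy":0.5,"dz":-0.1,"spin":0}
    - {"dx":0,"dy":1.5,"dz":0,"spin":0}
    - {"dx":0,"dy":1.8,"dz":0,"spin":0}
    - {"dx":0,"dy":1.8,"dz":0,"spin":0}
    - {"dx":0,"dy":1.8,"dz":0,"spin":0}
    - {"dx":0,"dy":1.8,"dz":0,"spin":0}
    - {"dx":0,"dy":0,"dz":0,"spin":0}
    - {"dx":0,"dy":0,"dz":0,"spin":0}

```text
time: 7.5
ee_pos: [0.6517, 0.0214, 0.3751]
eef_rot: [0.008, 1.0, 0.001, 0.001]
ft_force: [4.2, 4.7, 4.6]
width: 0.0238
grip_force: 25.0
```

```bash
python3 - <<'E'
from h import *
go(.6535,.118,.375)
E
```

```text
spin first 0.000 then cm dx -0.03 dy 9.67 dz 0.01 tilt [ 0.0029  0.0026 -1.    ] t 7.5
```

>>> move_arm:
  steps:
    - {"dx":-0.05,"dy":1.3,"dz":0,"spin":0}
    - {"dx":-0.05,"dy":1.8,"dz":0,"spin":0}
    - {"dx":0,"dy":1.8,"dz":0,"spin":0}
    - {"dx":0,"dy":1.8,"dz":0,"spin":0}
    - {"dx":0,"dy":1.8,"dz":0,"spin":0}
    - {"dx":0,"dy":1.0,"dz":0,"spin":0}
    - {"dx":0,"dy":0,"dz":0,"spin":0}
    - {"dx":0,"dy":0,"dz":0,"spin":0}
    - {"dx":0,"dy":0,"dz":0,"spin":0}

```text
time: 8.4
ee_pos: [0.6541, 0.1154, 0.3747]
eef_rot: [0.008, 1.0, 0.001, 0.001]
ft_force: [4.8, 4.0, 3.4]
width: 0.0238
grip_force: 25.0
```

```bash
python3 - <<'E'
from h import *
from bench import imaging
go(.654,.118,.375)
c=imaging.camera("scene"); pickle.dump(c,open("scene5.pkl","wb"))
s=c["img"][:,:,::-1]
cv2.imwrite("pics/c5.png",cv2.resize(s[180:280,230:360],(780,600),interpolation=cv2.INTER_CUBIC))
c=imaging.camera("wrist"); pickle.dump(c,open("w5.pkl","wb"))
E
```

```text
spin first 0.000 then cm dx 0.01 dy 0.26 dz -0.03 tilt [ 0.0018  0.0023 -1.    ] t 8.4
```

View pics/c5.png

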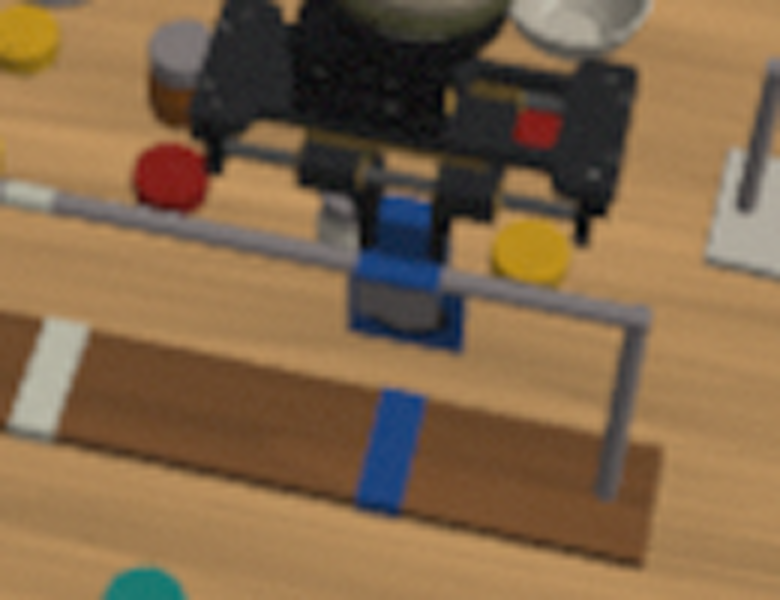

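The scene crop shows the opener seated on the bar, with its roof's rear edge spanning (357,250) to (445,262), right over the blue mark. I'll compute the offset from the mark.

```bash
python3 - <<'E'
from h import *
d=pickle.load(open("scene0.pkl","rb")); im=d["img"].astype(int)
m=(im[...,2]>im[...,0]+40)&(im[...,2]>im[...,1]+25)
v,u=np.nonzero(m[210:235,280:312]); u=u+280; v=v+210
print("band px",u.min(),u.max(),v.min(),v.max(),u.mean(),v.mean(), w(d,(u.mean(),v.mean()),.170))
c=pickle.load(open("scene5.pkl","rb"))
f=lambda x,y:(230+(x+.5)/6-.5,180+(y+.5)/6-.5)
for p,z in [((357,250),.185),((445,262),.185),((357,282),.176),((441,292),.176),((381,203),.221),((434,206),.221)]: print(p,w(c,f(*p),z).round(4))
E
```

```text
band px 293 300 223 226 296.56 224.68 [0.6552985  0.11729082 0.17      ]
(357, 250) [0.6588 0.0956 0.185 ]
(445, 262) [0.6565 0.1376 0.185 ]
(357, 282) [0.6708 0.0983 0.176 ]
(441, 292) [0.6676 0.1382 0.176 ]
(381, 203) [0.6557 0.1053 0.221 ]
(434, 206) [0.652  0.1296 0.221 ]
```

Opener centre is about 0.117 and the mark 0.117. Releasing.

>>> move_arm:
  steps:
    - {"dx":0,"dy":0,"dz":0,"spin":0}
    - {"dx":0,"dy":0,"dz":0,"spin":0}
    - {"dx":0,"dy":0,"dz":0,"spin":0}
    - {"dx":0,"dy":0,"dz":0,"spin":0}
    - {"dx":0,"dy":0,"dz":-2,"spin":0}
    - {"dx":0,"dy":0,"dz":-3,"spin":0}
    - {"dx":0,"dy":0,"dz":-3,"spin":0}
    - {"dx":3,"dy":0,"dz":0,"spin":0}
    - {"dx":4,"dy":0,"dz":0,"spin":0}
    - {"dx":4,"dy":0,"dz":0,"spin":0}
    - {"dx":2,"dy":0,"dz":0,"spin":0}
    - {"dx":0,"dy":0,"dz":0,"spin":0}
  claw: 6.0

```text
time: 9.7
ee_pos: [0.5218, 0.1167, 0.4548]
eef_rot: [0.008, 1.0, 0.001, -0.0]
ft_force: [-0.1, 0.2, 0.1]
width: 0.0599
grip_force: 0.0
```

```bash
python3 - <<'E'
from h import *
from bench import imaging
c=imaging.camera("scene"); pickle.dump(c,open("scene6.pkl","wb"))
for o in caps(c): print(*o)
cv2.imwrite("pics/s6.png",cv2.resize(c["img"][:,:,::-1][100:300,110:370],(780,600),interpolation=cv2.INTER_CUBIC))
go(.519,.168,.30,0)
E
```

```text
red 1916 [160.4 210.3] [ 0.5911 -0.3578  0.018 ]
red 109 [290.4 198.3] [0.4429 0.0621 0.018 ]
red 107 [321.  202.1] [0.4363 0.1679 0.018 ]
red 104 [258.1 209.2] [ 0.5137 -0.0356  0.018 ]
red 194 [290.5 348.6] [0.953  0.1631 0.018 ]
yel 1639 [182.2 171. ] [ 0.4041 -0.3481  0.018 ]
yel 114 [233.5 186. ] [ 0.4322 -0.1455  0.018 ]
yel 89 [223.9 204.2] [ 0.5183 -0.1554  0.018 ]
yel 113 [318.1 221.7] [0.5204 0.1709 0.018 ]
yel 308 [253.3 339.2] [0.9508 0.059  0.018 ]
spin first -0.017 then cm dx 0.40 dy 5.13 dz 15.48 tilt [ 5.0e-04  1.2e-03 -1.0e+00] t 9.75
```

View pics/s6.png

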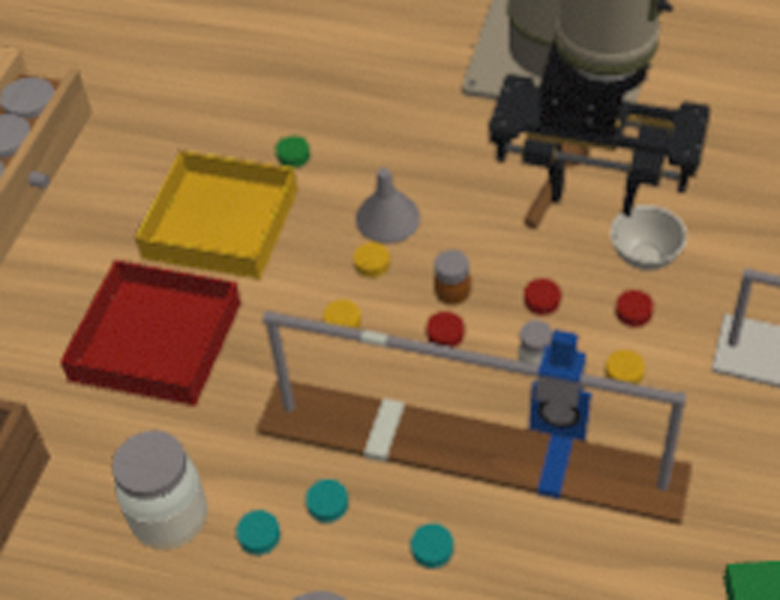

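The scene shows the opener hanging on the bar over the blue stripe, its grip at (565,345) and the stripe at (555,465). All six caps are still in place. First yellow cap.

>>> move_arm:
  steps:
    - {"dx":0.2,"dy":2.5,"dz":1,"spin":-0.017}
    - {"dx":0.2,"dy":2.6,"dz":3.5,"spin":0}
    - {"dx":0,"dy":0,"dz":4.5,"spin":0}
    - {"dx":0,"dy":0,"dz":4.5,"spin":0}
    - {"dx":0,"dy":0,"dz":4.5,"spin":0}
    - {"dx":0,"dy":0,"dz":4,"spin":0}
    - {"dx":0,"dy":0,"dz":2,"spin":0}
    - {"dx":0,"dy":0,"dz":0,"spin":0}
    - {"dx":0,"dy":0,"dz":0,"spin":0}
  claw: 7.0

```text
time: 10.65
ee_pos: [0.5209, 0.1681, 0.2143]
eef_rot: [0.0, 1.0, -0.0, -0.0]
ft_force: [-0.0, -0.0, 0.3]
width: 0.0699
grip_force: 0.0
```

```bash
python3 - <<'E'
from h import *
from bench import imaging
go(.52,.169,.187,0)
c=imaging.camera("wrist"); pickle.dump(c,open("w7.pkl","wb"))
cv2.imwrite("pics/w7.png",cv2.resize(c["img"][:,:,::-1],(640,480),interpolation=cv2.INTER_CUBIC))
for o in caps(c): print(*o)
E
```

```text
spin first -0.001 then cm dx 0.09 dy 0.09 dz 2.73 tilt [-3.e-04 -4.e-04 -1.e+00] t 10.65
red 4628 [248.8  72.4] [0.4311 0.1664 0.018 ]
red 5043 [69.5 86.2] [0.4376 0.0638 0.018 ]
yel 3056 [253.7 211.5] [0.5128 0.1691 0.018 ]
yel 88 [112.8 234.1] [0.5281 0.0785 0.018 ]
```

>>> move_arm:
  steps:
    - {"dx":0.1,"dy":0.1,"dz":1.5,"spin":0}
    - {"dx":0,"dy":0,"dz":1.2,"spin":0}
    - {"dx":0,"dy":0,"dz":0,"spin":0}
    - {"dx":0,"dy":0,"dz":0,"spin":0}

```text
time: 11.1
ee_pos: [0.5196, 0.1688, 0.1877]
eef_rot: [0.0, 1.0, 0.0, 0.0]
ft_force: [-0.2, -0.9, -0.1]
width: 0.0698
grip_force: 0.0
```

>>> move_arm:
  steps:
    - {"dx":0,"dy":0,"dz":0,"spin":0}
    - {"dx":0,"dy":0,"dz":0,"spin":0}
    - {"dx":0,"dy":0,"dz":0,"spin":0}
    - {"dx":0,"dy":0,"dz":0,"spin":0}
    - {"dx":0,"dy":0,"dz":0,"spin":0}
    - {"dx":0,"dy":0,"dz":-2,"spin":0}
    - {"dx":0,"dy":0,"dz":-4,"spin":0}
    - {"dx":0,"dy":0,"dz":-3.5,"spin":0}
    - {"dx":0.4,"dy":-2,"dz":0,"spin":0}
    - {"dx":1,"dy":-4.3,"dz":0,"spin":0}
    - {"dx":1,"dy":-4.3,"dz":0,"spin":0}
    - {"dx":1,"dy":-4.3,"dz":0,"spin":0}
  claw: 0
  squeeze: 20

```text
time: 12.3
ee_pos: [0.4843, 0.0179, 0.2818]
eef_rot: [0.0, 1.0, 0.0, -0.0]
ft_force: [-0.0, 0.1, 0.7]
width: 0.0436
grip_force: 20.0
```

>>> move_arm:
  steps:
    - {"dx":1,"dy":-4.3,"dz":0,"spin":0}
    - {"dx":1,"dy":-4.3,"dz":0,"spin":0}
    - {"dx":1,"dy":-4.3,"dz":0,"spin":0}
    - {"dx":1,"dy":-4.3,"dz":0,"spin":0}
    - {"dx":1,"dy":-4.3,"dz":0,"spin":0}
    - {"dx":1,"dy":-4.3,"dz":0,"spin":0}
    - {"dx":1,"dy":-4.3,"dz":0,"spin":0}
    - {"dx":1,"dy":-3.7,"dz":0,"spin":0}
    - {"dx":0,"dy":0,"dz":0,"spin":0}
    - {"dx":0,"dy":0,"dz":0,"spin":0}

```text
time: 13.3
ee_pos: [0.4041, -0.3189, 0.2817]
eef_rot: [0.002, 1.0, 0.0, -0.0]
ft_force: [-0.2, 0.3, -0.8]
width: 0.0437
grip_force: 20.0
```

```bash
python3 - <<'E'
from h import *
from bench import imaging
go(.4055,-.32,.205,0)
c=imaging.camera("wrist"); pickle.dump(c,open("w8.pkl","wb"))
for o in caps(c): print(*o)
c=imaging.camera("top"); pickle.dump(c,open("t8.pkl","wb"))
for o in caps(c): print(*o)
E
```

```text
spin first -0.003 then cm dx -0.14 dy -0.11 dz 7.67 tilt [-9.e-04  2.e-04 -1.e+00] t 13.3
yel 23629 [217.2 164.9] [ 0.3775 -0.3477  0.018 ]
yel 1229 [444.2 209.1] [ 0.417  -0.1511  0.018 ]
yel 2220 [251.8 276.1] [ 0.4807 -0.3194  0.018 ]
red 2814 [384.  179.5] [ 0.5892 -0.361   0.018 ]
red 169 [266.7 210.9] [ 0.5105 -0.0407  0.018 ]
red 173 [230.9 238.5] [0.4381 0.0572 0.018 ]
red 187 [191.4 241.8] [0.4317 0.1633 0.018 ]
yel 195 [310.5 206.9] [ 0.5187 -0.1597  0.018 ]
yel 919 [382.6 227.8] [ 0.4587 -0.3509  0.018 ]
yel 199 [308.4 240.9] [ 0.4274 -0.151   0.018 ]
yel 312 [375.6 272.5] [ 0.3411 -0.3263  0.018 ]
```

>>> move_arm:
  steps:
    - {"dx":-0.1,"dy":-0.7,"dz":3,"spin":0}
    - {"dx":0,"dy":0,"dz":3,"spin":0}
    - {"dx":0,"dy":0,"dz":1.8,"spin":0}
    - {"dx":0,"dy":0,"dz":0.5,"spin":0}
    - {"dx":0,"dy":0,"dz":0,"spin":0}
    - {"dx":0,"dy":0,"dz":0,"spin":0}

```text
time: 14.0
ee_pos: [0.4065, -0.325, 0.2001]
eef_rot: [-0.0, 1.0, -0.0, 0.001]
ft_force: [0.7, -0.8, -0.3]
width: 0.0428
grip_force: 20.0
```

>>> move_arm:
  steps:
    - {"dx":0,"dy":0,"dz":0,"spin":0}
    - {"dx":0,"dy":0,"dz":0,"spin":0}
    - {"dx":0,"dy":0,"dz":0,"spin":0}
    - {"dx":0,"dy":0,"dz":-4.2,"spin":0}
    - {"dx":0,"dy":0,"dz":-4.2,"spin":0}
    - {"dx":-0.4,"dy":3.5,"dz":0,"spin":0}
    - {"dx":-0.5,"dy":4,"dz":0,"spin":0}
    - {"dx":-0.5,"dy":4,"dz":0,"spin":0}
    - {"dx":-0.5,"dy":4,"dz":0,"spin":0}
    - {"dx":-0.4,"dy":2.3,"dz":0,"spin":0}
    - {"dx":0,"dy":0,"dz":0,"spin":0}
    - {"dx":0,"dy":0,"dz":0,"spin":0}
  claw: 5.3

```text
time: 15.2
ee_pos: [0.4291, -0.1473, 0.2835]
eef_rot: [0.0, 1.0, 0.0, 0.0]
ft_force: [0.2, -0.6, -0.2]
width: 0.0534
grip_force: 0.0
```

```bash
python3 - <<'E'
from h import *
from bench import imaging
go(.429,-.148,.187,0)
c=imaging.camera("wrist"); pickle.dump(c,open("w9.pkl","wb"))
for o in caps(c): print(*o)
c=imaging.camera("top"); pickle.dump(c,open("t9.pkl","wb"))
for o in caps(c): print(*o)
c=imaging.camera("scene")
for o in caps(c): print(*o)
E
```

```text
spin first -0.000 then cm dx 0.01 dy -0.07 dz 9.65 tilt [ 5.e-04  0.e+00 -1.e+00] t 15.2
red 1955 [479.4 199.8] [0.434  0.0521 0.018 ]
yel 16291 [ 54.2 145.4] [ 0.3864 -0.3125  0.018 ]
yel 1992 [250.2 190.7] [ 0.4255 -0.149   0.018 ]
yel 1132 [241.1 277.9] [ 0.509  -0.1576  0.018 ]
yel 69 [417.  291.5] [0.5245 0.0091 0.018 ]
red 2742 [383.4 180. ] [ 0.5877 -0.3595  0.018 ]
red 82 [401.6 158.7] [ 0.6451 -0.4114  0.018 ]
red 170 [266.6 210.9] [ 0.5102 -0.0405  0.018 ]
red 175 [230.9 238.5] [0.4381 0.0571 0.018 ]
red 186 [191.4 241.8] [0.4317 0.1634 0.018 ]
yel 196 [310.5 206.9] [ 0.5188 -0.1597  0.018 ]
yel 2162 [394.8 247.7] [ 0.4053 -0.3806  0.018 ]
red 1911 [160.3 210.3] [ 0.5908 -0.358   0.018 ]
red 109 [290.4 198.4] [0.4434 0.0623 0.018 ]
red 106 [321.1 202.1] [0.4361 0.168  0.018 ]
red 104 [258.  209.2] [ 0.5137 -0.0359  0.018 ]
red 196 [290.5 349. ] [0.954  0.1633 0.018 ]
yel 1620 [182.  171.1] [ 0.4049 -0.3486  0.018 ]
yel 111 [233.5 186.1] [ 0.4328 -0.1453  0.018 ]
yel 88 [223.9 204.1] [ 0.5183 -0.1554  0.018 ]
yel 309 [253.3 339.3] [0.9509 0.0588 0.018 ]
```

>>> move_arm:
  steps:
    - {"dx":0,"dy":-0.1,"dz":4,"spin":0}
    - {"dx":0,"dy":0,"dz":3.5,"spin":0}
    - {"dx":0,"dy":0,"dz":1.6,"spin":0}
    - {"dx":0,"dy":0,"dz":0.5,"spin":0}
    - {"dx":0,"dy":0,"dz":0,"spin":0}
    - {"dx":0,"dy":0,"dz":0,"spin":0}
  claw: 7

```text
time: 15.95
ee_pos: [0.4295, -0.1487, 0.1881]
eef_rot: [0.001, 1.0, -0.0, 0.001]
ft_force: [0.4, -0.7, 0.5]
width: 0.07
grip_force: 0.0
```

>>> move_arm:
  steps:
    - {"dx":0,"dy":0,"dz":0,"spin":0}
    - {"dx":0,"dy":0,"dz":0,"spin":0}
    - {"dx":0,"dy":0,"dz":0,"spin":0}
    - {"dx":0,"dy":0,"dz":0,"spin":0}
    - {"dx":0,"dy":0,"dz":-4.5,"spin":0}
    - {"dx":0,"dy":0,"dz":-4.5,"spin":0}
    - {"dx":-0.2,"dy":-3.4,"dz":0,"spin":0}
    - {"dx":-0.3,"dy":-4.3,"dz":0,"spin":0}
    - {"dx":-0.3,"dy":-4.3,"dz":0,"spin":0}
    - {"dx":-0.3,"dy":-4.3,"dz":0,"spin":0}
    - {"dx":-0.3,"dy":-4.3,"dz":0,"spin":0}
    - {"dx":-0.1,"dy":-0.8,"dz":0,"spin":0}
  claw: 0

```text
time: 17.15
ee_pos: [0.4426, -0.3667, 0.2773]
eef_rot: [0.003, 1.0, -0.002, -0.0]
ft_force: [-1.4, 0.3, -0.1]
width: 0.0431
grip_force: 20.0
```

>>> move_arm:
  steps:
    - {"dx":0,"dy":0,"dz":0,"spin":0}
    - {"dx":0,"dy":0,"dz":3,"spin":0}
    - {"dx":0,"dy":0,"dz":3,"spin":0}
    - {"dx":0,"dy":0,"dz":1.5,"spin":0}
    - {"dx":0,"dy":0,"dz":0.4,"spin":0}
    - {"dx":0,"dy":0,"dz":0,"spin":0}
    - {"dx":0,"dy":0,"dz":0,"spin":0}

```text
time: 17.85
ee_pos: [0.4444, -0.3623, 0.1995]
eef_rot: [0.0, 1.0, -0.0, 0.001]
ft_force: [0.5, -0.1, -0.6]
width: 0.0431
grip_force: 20.0
```

>>> move_arm:
  steps:
    - {"dx":0,"dy":0,"dz":0,"spin":0}
    - {"dx":0,"dy":0,"dz":0,"spin":0}
    - {"dx":0,"dy":0,"dz":0,"spin":0}
    - {"dx":0,"dy":0,"dz":-4.2,"spin":0}
    - {"dx":0,"dy":0,"dz":-4.2,"spin":0}
    - {"dx":-1.5,"dy":3.6,"dz":0,"spin":0}
    - {"dx":-1.5,"dy":4.3,"dz":0,"spin":0}
    - {"dx":-1.5,"dy":4.3,"dz":0,"spin":0}
    - {"dx":-1.5,"dy":4.3,"dz":0,"spin":0}
    - {"dx":-1.5,"dy":4,"dz":0,"spin":0}
    - {"dx":0,"dy":0,"dz":0,"spin":0}
    - {"dx":0,"dy":0,"dz":0,"spin":0}
  claw: 5.3

```text
time: 19.05
ee_pos: [0.5193, -0.1564, 0.2823]
eef_rot: [-0.001, 1.0, 0.0, 0.0]
ft_force: [-0.8, -1.0, 0.5]
width: 0.053
grip_force: 0.0
```

```bash
python3 - <<'E'
from h import *
from bench import imaging
go(.5195,-.157,.187,0)
for n in ["wrist","top"]:
    c=imaging.camera(n)
    for o in caps(c): print(*o)
E
```

```text
spin first 0.002 then cm dx -0.02 dy -0.06 dz 9.53 tilt [ 2.e-04  0.e+00 -1.e+00] t 19.05
red 1307 [497.7  99.4] [0.4391 0.0419 0.018 ]
red 2055 [387.2 182.5] [ 0.5081 -0.0416  0.018 ]
red 3286 [ 53.  202.8] [ 0.5265 -0.3302  0.018 ]
yel 17364 [56.7 76.9] [ 0.4229 -0.3107  0.018 ]
yel 2009 [250.4 192.8] [ 0.5173 -0.1579  0.018 ]
red 115 [405.  167.7] [ 0.6202 -0.4193  0.018 ]
red 1868 [389.2 176.1] [ 0.5982 -0.3755  0.018 ]
red 170 [266.6 210.9] [ 0.5104 -0.0406  0.018 ]
red 174 [231.  238.5] [0.4381 0.057  0.018 ]
red 185 [191.4 241.7] [0.4319 0.1633 0.018 ]
yel 2842 [388.8 250.3] [ 0.3988 -0.3643  0.018 ]
```

>>> move_arm:
  steps:
    - {"dx":0,"dy":-0.1,"dz":4,"spin":0}
    - {"dx":0,"dy":0,"dz":3.5,"spin":0}
    - {"dx":0,"dy":0,"dz":1.5,"spin":0}
    - {"dx":0,"dy":0,"dz":0.5,"spin":0}
    - {"dx":0,"dy":0,"dz":0,"spin":0}
    - {"dx":0,"dy":0,"dz":0,"spin":0}
  claw: 7

```text
time: 19.75
ee_pos: [0.5196, -0.1588, 0.1886]
eef_rot: [0.001, 1.0, -0.0, 0.001]
ft_force: [0.6, 0.6, 0.2]
width: 0.0696
grip_force: 0.0
```

>>> move_arm:
  steps:
    - {"dx":0,"dy":0,"dz":0,"spin":0}
    - {"dx":0,"dy":0,"dz":0,"spin":0}
    - {"dx":0,"dy":0,"dz":0,"spin":0}
    - {"dx":0,"dy":0,"dz":0,"spin":0}
    - {"dx":0,"dy":0,"dz":-4.5,"spin":0}
    - {"dx":0,"dy":0,"dz":-4.5,"spin":0}
    - {"dx":2.2,"dy":-3,"dz":0,"spin":0}
    - {"dx":2.6,"dy":-3.5,"dz":0,"spin":0}
    - {"dx":2.6,"dy":-3.5,"dz":0,"spin":0}
    - {"dx":2.6,"dy":-3.5,"dz":0,"spin":0}
    - {"dx":2.6,"dy":-3.5,"dz":0,"spin":0}
    - {"dx":2.6,"dy":-3.5,"dz":0,"spin":0}
  claw: 0

```text
time: 20.95
ee_pos: [0.3656, -0.3643, 0.2774]
eef_rot: [0.0, 1.0, 0.0, 0.0]
ft_force: [0.8, -0.5, -0.6]
width: 0.0432
grip_force: 20.0
```

>>> move_arm:
  steps:
    - {"dx":0,"dy":0,"dz":0,"spin":0}
    - {"dx":0,"dy":0,"dz":3,"spin":0}
    - {"dx":0,"dy":0,"dz":3,"spin":0}
    - {"dx":0,"dy":0,"dz":1.5,"spin":0}
    - {"dx":0,"dy":0,"dz":0.4,"spin":0}
    - {"dx":0,"dy":0,"dz":0,"spin":0}
    - {"dx":0,"dy":0,"dz":0,"spin":0}

```text
time: 21.65
ee_pos: [0.3673, -0.3635, 0.1993]
eef_rot: [0.0, 1.0, -0.0, 0.001]
ft_force: [0.8, -0.3, -0.5]
width: 0.0429
grip_force: 20.0
```

>>> move_arm:
  steps:
    - {"dx":0,"dy":0,"dz":0,"spin":0}
    - {"dx":0,"dy":0,"dz":0,"spin":0}
    - {"dx":0,"dy":0,"dz":0,"spin":0}
    - {"dx":0,"dy":0,"dz":-4.2,"spin":0}
    - {"dx":0,"dy":0,"dz":-4.2,"spin":0}
    - {"dx":-1.5,"dy":3.1,"dz":0,"spin":0}
    - {"dx":-2,"dy":4.5,"dz":0,"spin":0}
    - {"dx":-2,"dy":4.5,"dz":0,"spin":0}
    - {"dx":-2,"dy":4.5,"dz":0,"spin":0}
    - {"dx":-2,"dy":4.5,"dz":0,"spin":0}
    - {"dx":-2,"dy":4.5,"dz":0,"spin":0}
    - {"dx":-2,"dy":4.5,"dz":0,"spin":0}
  claw: 5.3

```text
time: 22.85
ee_pos: [0.5026, -0.0603, 0.2827]
eef_rot: [0.0, 1.0, 0.0, 0.001]
ft_force: [0.8, -1.5, 0.0]
width: 0.0531
grip_force: 0.0
```

>>> move_arm:
  steps:
    - {"dx":-1,"dy":2.5,"dz":0,"spin":0}
    - {"dx":0,"dy":0,"dz":0,"spin":0}
    - {"dx":0,"dy":0,"dz":0,"spin":0}
  claw: 7

```text
time: 23.15
ee_pos: [0.5121, -0.0371, 0.2822]
eef_rot: [-0.0, 1.0, -0.0, -0.0]
ft_force: [-0.1, -1.2, -0.1]
width: 0.0668
grip_force: 0.0
```

```bash
python3 - <<'E'
from h import *
from bench import imaging
go(.512,-.0375,.187,0)
for n in ["wrist","scene"]:
    c=imaging.camera(n)
    for o in caps(c): print(*o)
cv2.imwrite("pics/s10.png",cv2.resize(c["img"][:,:,::-1][100:300,110:370],(780,600),interpolation=cv2.INTER_CUBIC))
E
```

```text
spin first 0.000 then cm dx 0.01 dy -0.04 dz 9.52 tilt [-1.e-04 -3.e-04 -1.e+00] t 23.15
red 2037 [491.   99.1] [0.432  0.1554 0.018 ]
red 2375 [370.6 104.7] [0.4373 0.0574 0.018 ]
red 1888 [250.8 190.6] [ 0.5081 -0.0383  0.018 ]
red 1911 [160.3 210.3] [ 0.5912 -0.358   0.018 ]
red 110 [290.4 198.4] [0.4432 0.0622 0.018 ]
red 107 [321.  202.1] [0.4362 0.1679 0.018 ]
red 105 [258.1 209.2] [ 0.5138 -0.0357  0.018 ]
red 187 [290.8 348.9] [0.9536 0.1641 0.018 ]
yel 1639 [182.2 170.9] [ 0.4039 -0.3481  0.018 ]
yel 307 [253.3 339.2] [0.9508 0.0589 0.018 ]
```

View pics/s10.png

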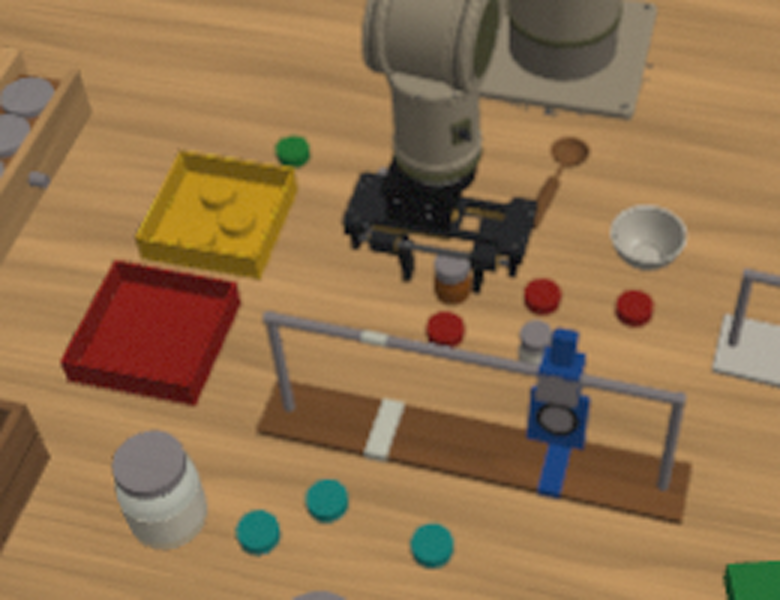

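The view shows three yellow caps in the yellow tray and the opener still hanging at the blue mark (557,400). The red caps are undisturbed.

>>> move_arm:
  steps:
    - {"dx":0.1,"dy":0,"dz":4,"spin":0}
    - {"dx":0,"dy":0,"dz":3.5,"spin":0}
    - {"dx":0,"dy":0,"dz":1.5,"spin":0}
    - {"dx":0,"dy":0,"dz":0.5,"spin":0}
    - {"dx":0,"dy":0,"dz":0,"spin":0}
    - {"dx":0,"dy":0,"dz":0,"spin":0}
  claw: 7

```text
time: 23.85
ee_pos: [0.5116, -0.0378, 0.1883]
eef_rot: [0.001, 1.0, 0.0, 0.001]
ft_force: [0.8, 0.1, 1.1]
width: 0.0704
grip_force: 0.0
```

>>> move_arm:
  steps:
    - {"dx":0,"dy":0,"dz":0,"spin":0}
    - {"dx":0,"dy":0,"dz":0,"spin":0}
    - {"dx":0,"dy":0,"dz":0,"spin":0}
    - {"dx":0,"dy":0,"dz":0,"spin":0}
    - {"dx":0,"dy":0,"dz":-4.5,"spin":0}
    - {"dx":0,"dy":0,"dz":-4.5,"spin":0}
    - {"dx":0,"dy":-3,"dz":0,"spin":0}
    - {"dx":0,"dy":-4,"dz":0,"spin":0}
    - {"dx":0,"dy":-4,"dz":0,"spin":0}
    - {"dx":0,"dy":-4,"dz":0,"spin":0}
    - {"dx":0,"dy":-4,"dz":0,"spin":0}
    - {"dx":-0.8,"dy":-4,"dz":0,"spin":0}
  claw: 0

```text
time: 25.05
ee_pos: [0.5183, -0.269, 0.2773]
eef_rot: [0.001, 1.0, 0.0, 0.0]
ft_force: [-0.0, 0.2, 0.6]
width: 0.0434
grip_force: 20.0
```

>>> move_arm:
  steps:
    - {"dx":-3,"dy":-3.7,"dz":0,"spin":0}
    - {"dx":-3,"dy":-3.5,"dz":0,"spin":0}
    - {"dx":-3,"dy":-3.4,"dz":0,"spin":0}
    - {"dx":-2,"dy":0,"dz":0,"spin":0}
    - {"dx":0,"dy":0,"dz":0,"spin":0}
    - {"dx":0,"dy":0,"dz":3,"spin":0}
    - {"dx":0,"dy":0,"dz":3,"spin":0}
    - {"dx":0,"dy":0,"dz":1.5,"spin":0}
    - {"dx":0,"dy":0,"dz":0.4,"spin":0}
    - {"dx":0,"dy":0,"dz":0,"spin":0}
    - {"dx":0,"dy":0,"dz":0,"spin":0}

```text
time: 26.15
ee_pos: [0.6292, -0.3736, 0.1999]
eef_rot: [0.0, 1.0, -0.001, 0.001]
ft_force: [-0.5, -0.6, 0.2]
width: 0.0436
grip_force: 20.0
```

>>> move_arm:
  steps:
    - {"dx":0,"dy":0,"dz":0,"spin":0}
    - {"dx":0,"dy":0,"dz":0,"spin":0}
    - {"dx":0,"dy":0,"dz":0,"spin":0}
    - {"dx":0,"dy":0,"dz":-4.2,"spin":0}
    - {"dx":0,"dy":0,"dz":-4.2,"spin":0}
    - {"dx":3,"dy":1,"dz":0,"spin":0}
    - {"dx":4,"dy":2,"dz":0,"spin":0}
    - {"dx":4,"dy":2,"dz":0,"spin":0}
    - {"dx":3,"dy":3,"dz":0,"spin":0}
    - {"dx":2,"dy":4,"dz":0,"spin":0}
    - {"dx":1.5,"dy":4,"dz":0,"spin":0}
    - {"dx":1.4,"dy":4,"dz":0,"spin":0}
  claw: 5.3

```text
time: 27.35
ee_pos: [0.439, -0.1719, 0.2823]
eef_rot: [0.001, 1.0, 0.0, 0.0]
ft_force: [0.3, 0.3, -0.4]
width: 0.053
grip_force: 0.0
```

>>> move_arm:
  steps:
    - {"dx":0,"dy":4,"dz":0,"spin":0}
    - {"dx":0,"dy":4,"dz":0,"spin":0}
    - {"dx":0,"dy":4,"dz":0,"spin":0}
    - {"dx":0,"dy":4,"dz":0,"spin":0}
    - {"dx":0,"dy":4,"dz":0,"spin":0}
    - {"dx":0,"dy":3.4,"dz":0,"spin":0}
    - {"dx":0,"dy":0,"dz":0,"spin":0}
    - {"dx":0,"dy":0,"dz":0,"spin":0}
  claw: 7

```text
time: 28.15
ee_pos: [0.4402, 0.0609, 0.2824]
eef_rot: [-0.0, 1.0, 0.0, 0.0]
ft_force: [-0.3, 0.1, 0.3]
width: 0.0696
grip_force: 0.0
```

```bash
python3 - <<'E'
from h import *
from bench import imaging
go(.440,.06,.187,0)
for n in ["wrist","scene"]:
    c=imaging.camera(n)
    for o in caps(c): print(*o)
E
```

```text
spin first 0.000 then cm dx 0.02 dy -0.09 dz 9.54 tilt [ 3.e-04  0.e+00 -1.e+00] t 28.15
red 2028 [372.9 182.8] [0.4295 0.1636 0.018 ]
red 1897 [250.7 190.1] [0.4359 0.0597 0.018 ]
yel 63 [108.9 240.9] [ 0.4829 -0.0677  0.018 ]
red 1905 [160.3 210.4] [ 0.5913 -0.358   0.018 ]
red 106 [290.3 198.2] [0.4427 0.0619 0.018 ]
red 106 [321.1 202.1] [0.4361 0.1681 0.018 ]
red 158 [292.7 348.9] [0.9524 0.169  0.018 ]
yel 1639 [182.2 170.9] [ 0.4039 -0.3481  0.018 ]
yel 307 [253.4 339.3] [0.9509 0.0592 0.018 ]
```

>>> move_arm:
  steps:
    - {"dx":0.1,"dy":-0.1,"dz":4,"spin":0}
    - {"dx":0,"dy":0,"dz":3.5,"spin":0}
    - {"dx":0,"dy":0,"dz":1.5,"spin":0}
    - {"dx":0,"dy":0,"dz":0.5,"spin":0}
    - {"dx":0,"dy":0,"dz":0,"spin":0}
    - {"dx":0,"dy":0,"dz":0,"spin":0}
  claw: 7

```text
time: 28.85
ee_pos: [0.4398, 0.0594, 0.1882]
eef_rot: [0.001, 1.0, 0.0, 0.001]
ft_force: [0.2, -0.1, -0.7]
width: 0.07
grip_force: 0.0
```

>>> move_arm:
  steps:
    - {"dx":0,"dy":0,"dz":0,"spin":0}
    - {"dx":0,"dy":0,"dz":0,"spin":0}
    - {"dx":0,"dy":0,"dz":0,"spin":0}
    - {"dx":0,"dy":0,"dz":0,"spin":0}
    - {"dx":0,"dy":0,"dz":-4.5,"spin":0}
    - {"dx":0,"dy":0,"dz":-4.5,"spin":0}
    - {"dx":0,"dy":-3,"dz":0,"spin":0}
    - {"dx":0,"dy":-4.2,"dz":0,"spin":0}
    - {"dx":0,"dy":-4.2,"dz":0,"spin":0}
    - {"dx":0,"dy":-4.2,"dz":0,"spin":0}
    - {"dx":0,"dy":-4.2,"dz":0,"spin":0}
    - {"dx":-1,"dy":-4.2,"dz":0,"spin":0}
  claw: 0

```text
time: 30.05
ee_pos: [0.4481, -0.182, 0.2774]
eef_rot: [0.001, 1.0, 0.001, 0.0]
ft_force: [1.4, 0.4, -0.5]
width: 0.043
grip_force: 20.0
```

>>> move_arm:
  steps:
    - {"dx":-2,"dy":-4,"dz":0,"spin":0}
    - {"dx":-2.2,"dy":-4,"dz":0,"spin":0}
    - {"dx":-2.2,"dy":-4,"dz":0,"spin":0}
    - {"dx":-2,"dy":-4,"dz":0,"spin":0}
    - {"dx":-2,"dy":-3.4,"dz":0,"spin":0}
    - {"dx":0,"dy":0,"dz":0,"spin":0}
    - {"dx":0,"dy":0,"dz":3,"spin":0}
    - {"dx":0,"dy":0,"dz":3,"spin":0}
    - {"dx":0,"dy":0,"dz":1.5,"spin":0}
    - {"dx":0,"dy":0,"dz":0.4,"spin":0}
    - {"dx":0,"dy":0,"dz":0,"spin":0}
    - {"dx":0,"dy":0,"dz":0,"spin":0}

```text
time: 31.25
ee_pos: [0.5533, -0.3745, 0.1997]
eef_rot: [0.0, 1.0, -0.0, 0.001]
ft_force: [-0.2, 0.8, 0.0]
width: 0.0432
grip_force: 20.0
```

>>> move_arm:
  steps:
    - {"dx":0,"dy":0,"dz":0,"spin":0}
    - {"dx":0,"dy":0,"dz":0,"spin":0}
    - {"dx":0,"dy":0,"dz":0,"spin":0}
    - {"dx":0,"dy":0,"dz":-4.2,"spin":0}
    - {"dx":0,"dy":0,"dz":-4.2,"spin":0}
    - {"dx":2,"dy":3,"dz":0,"spin":0}
    - {"dx":2,"dy":4,"dz":0,"spin":0}
    - {"dx":2,"dy":4,"dz":0,"spin":0}
    - {"dx":2,"dy":4,"dz":0,"spin":0}
    - {"dx":2,"dy":4,"dz":0,"spin":0}
    - {"dx":2,"dy":4,"dz":0,"spin":0}
    - {"dx":0,"dy":4,"dz":0,"spin":0}
  claw: 5.3

```text
time: 32.45
ee_pos: [0.4309, -0.1033, 0.2821]
eef_rot: [0.001, 1.0, 0.001, -0.0]
ft_force: [0.2, 0.7, -0.6]
width: 0.0533
grip_force: 0.0
```

>>> move_arm:
  steps:
    - {"dx":0,"dy":4,"dz":0,"spin":0}
    - {"dx":0,"dy":4,"dz":0,"spin":0}
    - {"dx":0,"dy":4,"dz":0,"spin":0}
    - {"dx":0,"dy":4,"dz":0,"spin":0}
    - {"dx":0,"dy":4,"dz":0,"spin":0}
    - {"dx":0,"dy":4,"dz":0,"spin":0}
    - {"dx":0,"dy":3,"dz":0,"spin":0}
    - {"dx":0,"dy":0,"dz":0,"spin":0}
    - {"dx":0,"dy":0,"dz":0,"spin":0}
  claw: 7

```text
time: 33.35
ee_pos: [0.4333, 0.1658, 0.2823]
eef_rot: [-0.0, 1.0, -0.0, 0.0]
ft_force: [-0.1, -0.7, 0.1]
width: 0.0703
grip_force: 0.0
```

```bash
python3 - <<'E'
from h import *
from bench import imaging
go(.433,.166,.187,0)
for n in ["wrist","scene"]:
    c=imaging.camera(n)
    for o in caps(c): print(*o)
E
```

```text
spin first 0.000 then cm dx 0.03 dy 0.02 dz 9.53 tilt [ 1.e-04 -2.e-04 -1.e+00] t 33.35
red 1893 [252.7 190.9] [0.4295 0.1662 0.018 ]
red 1915 [160.3 210.3] [ 0.5911 -0.3578  0.018 ]
red 107 [321.  202.1] [0.4362 0.1678 0.018 ]
red 189 [290.8 348.7] [0.953  0.1638 0.018 ]
yel 1641 [182.2 171. ] [ 0.4041 -0.348   0.018 ]
yel 306 [253.3 339.2] [0.9508 0.0589 0.018 ]
```

>>> move_arm:
  steps:
    - {"dx":0.1,"dy":0,"dz":4,"spin":0}
    - {"dx":0,"dy":0,"dz":3.5,"spin":0}
    - {"dx":0,"dy":0,"dz":1.5,"spin":0}
    - {"dx":0,"dy":0,"dz":0.5,"spin":0}
    - {"dx":0,"dy":0,"dz":0,"spin":0}
    - {"dx":0,"dy":0,"dz":0,"spin":0}
  claw: 7

```text
time: 34.05
ee_pos: [0.4329, 0.1656, 0.1882]
eef_rot: [0.001, 1.0, 0.0, 0.001]
ft_force: [0.4, 0.1, 0.6]
width: 0.07
grip_force: 0.0
```

>>> move_arm:
  steps:
    - {"dx":0,"dy":0,"dz":0,"spin":0}
    - {"dx":0,"dy":0,"dz":0,"spin":0}
    - {"dx":0,"dy":0,"dz":0,"spin":0}
    - {"dx":0,"dy":0,"dz":0,"spin":0}
    - {"dx":0,"dy":0,"dz":-4.5,"spin":0}
    - {"dx":0,"dy":0,"dz":-4.5,"spin":0}
    - {"dx":0,"dy":-3,"dz":0,"spin":0}
    - {"dx":0,"dy":-4.2,"dz":0,"spin":0}
    - {"dx":0,"dy":-4.2,"dz":0,"spin":0}
    - {"dx":0,"dy":-4.2,"dz":0,"spin":0}
    - {"dx":0,"dy":-4.2,"dz":0,"spin":0}
    - {"dx":0,"dy":-4.2,"dz":0,"spin":0}
  claw: 0

```text
time: 35.25
ee_pos: [0.4317, -0.0759, 0.2774]
eef_rot: [0.0, 1.0, 0.0, 0.0]
ft_force: [1.7, -0.2, -0.6]
width: 0.0434
grip_force: 20.0
```

>>> move_arm:
  steps:
    - {"dx":-1,"dy":-4.2,"dz":0,"spin":0}
    - {"dx":-2,"dy":-4.2,"dz":0,"spin":0}
    - {"dx":-2.6,"dy":-4.2,"dz":0,"spin":0}
    - {"dx":-2.6,"dy":-4.2,"dz":0,"spin":0}
    - {"dx":-2.6,"dy":-4.2,"dz":0,"spin":0}
    - {"dx":-2.6,"dy":-4.2,"dz":0,"spin":0}
    - {"dx":-2.4,"dy":-1.2,"dz":0,"spin":0}
    - {"dx":0,"dy":0,"dz":0,"spin":0}
    - {"dx":0,"dy":0,"dz":0,"spin":0}

```text
time: 36.15
ee_pos: [0.5898, -0.3384, 0.2765]
eef_rot: [0.0, 1.0, 0.0, -0.001]
ft_force: [0.1, 0.1, -0.3]
width: 0.0432
grip_force: 20.0
```

>>> move_arm:
  steps:
    - {"dx":0,"dy":0,"dz":3,"spin":0}
    - {"dx":0,"dy":0,"dz":3,"spin":0}
    - {"dx":0,"dy":0,"dz":1.5,"spin":0}
    - {"dx":0,"dy":0,"dz":0.4,"spin":0}
    - {"dx":0,"dy":0,"dz":0,"spin":0}
    - {"dx":0,"dy":0,"dz":0,"spin":0}

```text
time: 36.75
ee_pos: [0.5902, -0.3385, 0.1998]
eef_rot: [0.0, 1.0, -0.0, 0.001]
ft_force: [1.4, -0.5, 0.1]
width: 0.0431
grip_force: 20.0
```

Release and move back clear so the top view is open.

>>> move_arm:
  steps:
    - {"dx":0,"dy":0,"dz":0,"spin":0}
    - {"dx":0,"dy":0,"dz":0,"spin":0}
    - {"dx":0,"dy":0,"dz":0,"spin":0}
    - {"dx":0,"dy":0,"dz":-4.2,"spin":0}
    - {"dx":0,"dy":0,"dz":-4.2,"spin":0}
    - {"dx":3,"dy":2,"dz":-2,"spin":0}
    - {"dx":3,"dy":3,"dz":-2,"spin":0}
    - {"dx":3,"dy":3,"dz":-2,"spin":0}
    - {"dx":3,"dy":3,"dz":-2,"spin":0}
    - {"dx":2,"dy":3,"dz":-2,"spin":0}
    - {"dx":0,"dy":0,"dz":0,"spin":0}
    - {"dx":0,"dy":0,"dz":0,"spin":0}
  claw: 5.3

```text
time: 37.95
ee_pos: [0.4501, -0.1978, 0.383]
eef_rot: [-0.001, 1.0, 0.001, 0.002]
ft_force: [0.7, -0.3, 0.3]
width: 0.0528
grip_force: 0.0
```

```bash
python3 - <<'E'
from h import *
from bench import imaging
a=imaging.camera("scene")["img"][:,:,::-1]; b=imaging.camera("top")["img"][:,:,::-1]
cv2.imwrite("pics/f.png",np.hstack([cv2.resize(a[100:300,110:370],(400,308)),cv2.resize(b[120:310,80:430],(400,308))]))
E
```

```text
(no output)
```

View pics/f.png

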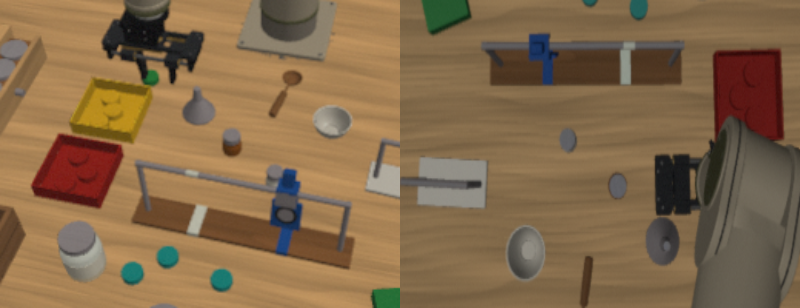

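The final views show three caps in each tray and none left on the table. The opener is at (540,46) in the top half, over the blue stripe, and the bystanders are in place.

```bash
python3 -c "
from bench import job; print(job.close_job())"
```

```text
the job is handed in; nothing more can be done
None
```

The job is handed in: the opener hangs at the blue mark, all three red and three yellow caps are in their trays, and the bowl, funnel, spice jar and salt shaker were left where they stood.

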